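# Reset the cutting guide to the strap pattern

### The arm

A 7-joint arm with a two-finger parallel gripper is mounted at the origin on the work surface. World frame = base frame: x ahead of the robot, y to its left, z up, the work surface at z = 0. Lengths are in m, angles in rad, forces in N, time in s.
With the tool pointing down it reaches from about 0.425 to 0.925 m from the base axis. Payload 6.8 kg.
Tool frame: the origin (TCP) lies at the very end of the fingers, on their centre line; the grasp point (between the pads) lies 19 mm behind it; z points along the fingers, y is the line along which they close (so a half turn about z gives the same grasp; the last joint's range is limited). The gripper opens to 85 mm and grips with 20 to 120 N. Pads are 22 mm wide; open, the fingers measure 114 mm over their backs; the gripper's body (76 mm by 85 mm) begins 54 mm behind the grasp point. The pads swing forward as they close: fully open they stand 13 mm farther back than shut.
Start: joints at [1.182, 0.477, 0.022, 1.555, -0.011, 1.109, -0.083], TCP at [0.187, -0.649, 0.231] pointing down, gripper open.
Joint ranges: [-2.96, 2.96], [-0.34, 2.1], [-1.41, 1.46], [0.24, 2.44], [-1.37, 4.51], [0.17, 1.92], [-2.96, 2.96]. Speed limits (rad/s): [2.39, 2.39, 3.14, 3.14, 3.14, 3.14, 3.14].

### API

Orientations are given as a rotation vector (axis times angle).
In Python, from bench import get_obs, viewer, r gives the robot as it stands. The module is installed in compiled form; this text tells all that it offers.
- The arm moves only by the tool play_rows, never from a script. Its argument "commands" is a list that holds one entry, the list of rows, each a list of 5 numbers: the gripper's target within -1 to 1 (shut at 1, half-way at 0, fully open at -1), then the shift along the tool's x, y, z scaled (see below), then the turn about the tool's z scaled (see below). A call has 1 to 12 rows; each row is the pose to reach, as a shift and turn from the pose commanded when the call began, along the tool's axes at that moment; what a row does not reach only later rows make up. The controller multiplies each number of a shift by 0.2 m and each number of a turn by pi/2 rad. A row lasts 1/12 s, in which the tool goes at most 41.7 mm and 7.16 degrees, less where a joint would pass 70% of its speed; a pose out of reach is approached as far as the arm can. A call with a number of a shift or a turn outside -1 to 1 is refused whole. A call with a gripper value outside its range is refused whole. The fingers move at their own pace and stop on an object; "grip_force" is the grip in N (left out, the last holds). Time passes only in rows, so rows that repeat a pose let the fingers close. It gives the time, the measured TCP pose, the force, the opening and the grip force at its end, in the units of the state.
- get_obs(): the state, without advancing time (a new reading comes with each control period).
- viewer.grab_frame(name): name is "scene" or "top" or "wrist"; returns a dict with "pixels" (420x560x3 uint8, red, green, blue), "fovy" (degrees; the focal length in pixels is half the picture's height over the tangent of half this angle, whatever the lens; pixels are square), "cx", "cy" (the principal point, pixels), "world_to_cam" (4x4, takes a point from world to camera coordinates); the wrist camera has in their place "hand_eye" (4x4, takes a point from camera to tool coordinates, whose origin is the TCP and whose axes are the flange's). Camera axes: x right, y up, looking along -z (the intrinsics and any distortion apply to the point x, -y, -z); pixel columns grow to the right and rows downward; lengths in m; the calibration is good to about 2 mm. The wrist camera is an equidistant fisheye: a pixel r from the principal point sees the ray r / f radians off the axis. A picture is of the moment at which its call begins: read the wrist's pose just before it. There is no depth.
- r.hand_in(): hands the job in; it is judged then, once.
Trained networks look in a picture, given as the dict that the camera call returned (one of the last four; its "shot" number tells which), for a name from the list of things; names that differ only in an ending like _2 or _b are one class to them, and where a whole thing is asked for, a point or a joint stands for the part that bears it (a point fixed in the world has none). Each returns a list of dicts, best first, with "score" (0 to 1); they miss things now and then, are a little off and sometimes report something else, mostly with a low value. They report only what shows in the picture. A call takes as long as a camera call. They do not tell look-alikes from the thing itself.
- viewer.trace(picture, thing): "pixels" (420x560 bool, what is visible of it) and "rect" ([left, top, right, bottom] in pixels, round what is visible of it).
The state is a dict: "clock": time; "joints": joint angles; "qvel": joint speeds; "tau": joint torques, N m; "tcp_pos": TCP position; "orientation": TCP orientation; "contact_force": force on the tool from outside, world axes, zero at the start; "moment": the same for the moment, N m; "grip_width": finger opening in m; "gripper_force": force on a finger pad.
Only numpy, scipy, OpenCV 4.12 (cv2) and the standard library are available. Lean on these libraries where they do the work, as an engineer would, in place of code of your own. Each camera call takes 0.05 s, during which the arm holds its last target. There are 200 camera calls.

### The job

Set the cut-to-length jig to the strap pattern lying in it: pull up the guide's locking plunger and twist its T-handle about a quarter turn so that it holds itself out, slide the cutting guide up to the end of the pattern with the plunger out, then twist the handle back in line with the rail so that the plunger drops fully home in the index hole there. Leave the pattern lying against the head fence and leave the spare patterns, the spool and the weight where they are.

Things in the scene. Friction and masses are not known exactly. Their poses are not given: they have to be found in the camera images.
- jig: Cut-to-length jig screwed to the table: an L of index rail and head fence; origin on the table. Rail: steel bar along the jig's y, centred at x = +65 mm, 30 wide, top at 18 mm, a row of 10 mm holes every 20 mm. Head fence: steel bar across the +y end, along x from -68 mm to the rail, 24 thick, top at 26 mm. Patterns and work lie on the table in the corner of the L.
- head (a point): Point on the head fence's inner face (looking to the jig's -y), at the middle of the butt end of the pattern lying in the jig, 3 mm above the table. Axes as the jig's.
- guide (a joint): Travel of the cutting guide along the rail, m: 0 at its start, growing towards the head fence (jig +y), range -0.04 to 0.20. A hole lies under the plunger at every multiple of 0.02; the hole that suits a pattern leaves the edge 1 mm short of touching it. With the plunger out it slides against about 2.5 N of friction and stays where left.
- guide_edge (a point): Middle of the guide's cutting edge, on the line of the pattern in the jig, 3 mm above the table: the edge towards the head fence of its steel straightedge, which lies along the jig's x (100 mm long, 36 wide, 5 thick, underside 2 mm above the table). Axes as the jig's.
- guide_grip (a point): Middle of the guide's finger-guard rib, 30 mm above the table: upright aluminium rib 10 mm thick (jig y), 88 long (jig x), from 7 to 35 mm above the table, on the middle of the straightedge (top at 7 mm); 98 mm to the jig's -x side of the plunger. Pinch it from above, one finger on each y side, to slide the guide. Axes as the jig's.
- plunger (a joint): Lift of the sprung locking pin, m: 0 fully home in a hole (locked), about 0.009 when its cross pin rests on the sleeve (held out), 0.013 end of travel. The spring pushes down with 6 N at 0 and 9 N held out. The pin clears the rail above about 0.008; its round nose centres itself if let go within 3 mm of a hole.
- handle (a joint): Turn of the T-handle, rad, counter-clockwise from above; 0 with its bar in line with the rail, range -1.75 to 1.75. Down in the sleeve's slot it turns only about 0.25; lifted by 0.010 or more it turns freely, and turned more than 0.6 either way (a quarter turn is usual) it rests on the sleeve and stays out. Turned back to within 0.1 of 0 it drops home.
- handle_grip (a point): Centre of the T-handle's black bar on top of the plunger: 50 mm long (this point's y), 12 wide (x), 18 high, centre 88 mm above the table when the plunger is home; rises and turns with it. The sleeve below it tops out at 62 mm. z up.
- short_pattern: The short strap pattern: hardboard strip 120 mm long, 60 mm wide, 6 mm thick with a hanging hole near its butt end. Origin under the middle of its butt end; the strip runs from there along its own -y. One of the three patterns lies in the jig, butt end at the head fence; the others lie on the table beside it.
- short_end (a point): Middle of the short pattern's other end, half-way up its thickness, 120 mm from the butt end. Axes as the pattern's.
- medium_pattern: The medium strap pattern: hardboard strip 180 mm long, 60 mm wide, 6 mm thick with a hanging hole near its butt end. Origin under the middle of its butt end; the strip runs from there along its own -y. One of the three patterns lies in the jig, butt end at the head fence; the others lie on the table beside it.
- medium_end (a point): Middle of the medium pattern's other end, half-way up its thickness, 180 mm from the butt end. Axes as the pattern's.
- long_pattern: The long strap pattern: hardboard strip 240 mm long, 60 mm wide, 6 mm thick with a hanging hole near its butt end. Origin under the middle of its butt end; the strip runs from there along its own -y. One of the three patterns lies in the jig, butt end at the head fence; the others lie on the table beside it.
- long_end (a point): Middle of the long pattern's other end, half-way up its thickness, 240 mm from the butt end. Axes as the pattern's.
- spool: Bystander: white thread spool, 42 mm across, 50 mm tall, standing; origin under its middle.
- weight: Bystander: round steel pattern weight, 64 mm across, 56 mm tall; origin under its middle.
There are look-alikes about, which are no part of the job. Leave any grey or purple look-alike of the medium_pattern alone.

How it is judged:
On the way, in this order (a step that is already met when the one before it is completed fails the run):
1. the plunger is pulled out and its handle turned so that it holds itself out (value of joint plunger above 0.008 m and (value of joint handle above 0.6 rad or value of joint handle below -0.6 rad)), for 0.2 s.
2. the guide is brought to within 15 mm of the end of the pattern in the jig with the plunger still out (value of joint plunger above 0.008 m and (horizontal distance between guide_edge and short_end below 0.015 m or horizontal distance between guide_edge and medium_end below 0.015 m or horizontal distance between guide_edge and long_end below 0.015 m)), for 0.1 s.
At the end, for the whole second after the job is handed in: The plunger is home in a hole (lift under 2 mm), its handle in line with the rail (within 0.35 rad), the guide's edge is within 6 mm of the end of the pattern in the jig, that pattern's butt end is within 6 mm of its place at the head fence, and the guide is at rest (value of joint plunger below 0.002 m and value of joint handle between -0.35 and 0.35 rad and ((horizontal distance between guide_edge and short_end below 0.006 m and horizontal distance between head and short_pattern below 0.006 m) or (horizontal distance between guide_edge and medium_end below 0.006 m and horizontal distance between head and medium_pattern below 0.006 m) or (horizontal distance between guide_edge and long_end below 0.006 m and horizontal distance between head and long_pattern below 0.006 m)) and velocity of joint guide between -0.01 and 0.01 m/s); the robot touches nothing.
It fails at once if the spool or the weight is moved by more than 30 mm (distance of any of spool, weight from where it was at the start of the episode above 0.03 m).
It fails at once if a pattern is moved by more than 30 mm (distance of any of short_pattern, medium_pattern, long_pattern from where it was at the start of the episode above 0.03 m).
It also fails if it takes over 64 s, if anything falls off the work surface, if the arm or the gripper's body presses on something with over 40 N, if the wrist force passes 120 N, or if a joint passes its speed limit or range.

## Working session

There is one attempt and no reset: what is moved stays moved. The work goes in short steps, Python scripts to look and compute and a tool call to move; the robot and the scene stay as the last step left them, time stands still between calls to the robot, and variables do not carry over. Pictures are saved under pics/ and viewed, at most 10 in all, crops included, and the job is handed in when it is done.

Besides the shell and the picture viewer there is one more tool, called in YAML: its name, and indented under it one key for each argument. play_rows: Moves the arm, as the interface text tells. Shifts and turns lie within -1 to 1; 1 stands for 0.2 m of shift or pi/2 rad of turn. Its arguments: {"type":"object","properties":{"commands":{"type":"array","items":{"type":"array","items":{"type":"array","items":{"type":"number","minimum":-1,"maximum":1}}}},"grip_force":{"type":"number"}},"required":["commands"]}

```bash
mkdir -p pics; cat > h.py <<'E'
import numpy as np,cv2
from bench import get_obs,viewer,r
from scipy.spatial.transform import Rotation as R
def f(p): return p["pixels"].shape[0]/2/np.tan(np.radians(p["fovy"])/2)
def topix(p,X):
    X=np.atleast_2d(X); M=np.array(p["world_to_cam"]); c=X@M[:3,:3].T+M[:3,3]
    return np.c_[p["cx"]+f(p)*c[:,0]/-c[:,2], p["cy"]-f(p)*c[:,1]/-c[:,2]]
def toworld(p,uv,z):
    uv=np.atleast_2d(uv).astype(float); M=np.array(p["world_to_cam"]); Rm=M[:3,:3]; o=-Rm.T@M[:3,3]
    d=np.c_[(uv[:,0]-p["cx"])/f(p),-(uv[:,1]-p["cy"])/f(p),-np.ones(len(uv))]@Rm
    return o+d*((z-o[2])/d[:,2])[:,None]
def save(p,n,box=None,s=1):
    im=p["pixels"]
    if box: im=im[box[1]:box[3],box[0]:box[2]]
    cv2.imwrite("pics/"+n,cv2.resize(im,None,fx=s,fy=s,interpolation=cv2.INTER_CUBIC)[:,:,::-1])
E
python3 - <<'E'
from h import *
o=get_obs(); print(o)
for n in("top","scene"):
    p=viewer.grab_frame(n); save(p,n+"0.png",s=1.4); print(n,p["fovy"],p["cx"],p["cy"],{k:v for k,v in p.items() if k not in("pixels","world_to_cam")},np.round(p["world_to_cam"],3).tolist())
    for t in("jig","guide","guide_grip","handle_grip","short_pattern","medium_pattern","long_pattern","spool","weight"):
        for d in viewer.trace(p,t)[:3]:
            v,u=np.nonzero(d["pixels"]); 
            print(n,t,round(d["score"],2),np.round(d["rect"]).tolist(),len(u), cv2.minAreaRect(np.c_[u,v].astype(np.float32)) if len(u) else'')
E
```

```text
{'clock': 0.0, 'joints': array([ 1.18188744,  0.4778201 ,  0.02236016,  1.55646345, -0.01154587,
        1.10930096, -0.08311271]), 'qvel': array([ 4.88259739e-04, -2.13164350e-03, -2.03785774e-04, -1.22382237e-04,
       -2.04037456e-04,  6.11966872e-05,  1.02434665e-04]), 'tau': array([-6.20624705e-04, -5.96461523e+01,  1.60761159e+00, -2.81202757e+01,
        1.24368514e-02,  9.24271240e-03,  3.87631516e-06]), 'tcp_pos': array([ 0.18688358, -0.64798773,  0.23030763]), 'orientation': array([-3.10887482e+00, -4.39343629e-01,  5.76626171e-04]), 'contact_force': array([ 0.52603034, -0.71631387, -0.11153561]), 'moment': array([0.03831592, 0.0280743 , 0.05036639]), 'gripper_force': 0.0, 'grip_width': 0.08566264298864806}
top 45.859348376591974 282.5363562503914 214.08296530936457 {'fovy': 45.859348376591974, 'cx': 282.5363562503914, 'cy': 214.08296530936457, 'shot': 1} [[-0.026, -0.999, -0.031, 0.02], [0.997, -0.028, 0.076, -0.528], [-0.076, -0.029, 0.997, -1.125], [0.0, 0.0, 0.0, 1.0]]
top jig 0.78 [200.0, 144.0, 386.0, 257.0] 4972 ((299.72998046875, 197.28085327148438), (76.6460418701
[... 3367 characters left out ...]
184.3974609375), (18.10216522216797, 69.37834167480469), 85.42607879638672)
scene medium_pattern 0.61 [236.0, 180.0, 307.0, 221.0] 1240 ((271.9341735839844, 199.3375244140625), (19.31124496459961, 69.75592041015625), 67.93209838867188)
scene long_pattern 0.64 [249.0, 209.0, 342.0, 262.0] 1678 ((295.2297058105469, 235.39703369140625), (18.848037719726562, 96.31693267822266), 65.85445404052734)
scene spool 0.88 [174.0, 208.0, 196.0, 231.0] 357 ((182.95675659179688, 220.3594512939453), (25.21786117553711, 16.46881103515625), 72.89727020263672)
scene weight 0.75 [197.0, 316.0, 231.0, 353.0] 974 ((216.10003662109375, 333.7000427246094), (34.435447692871094, 34.435447692871094), 63.43495178222656)
```

View pics/top0.png

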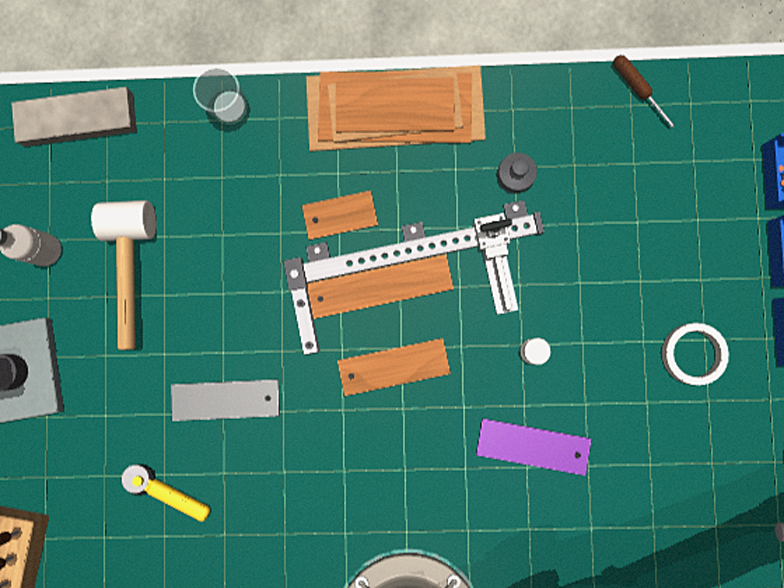

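View pics/scene0.png

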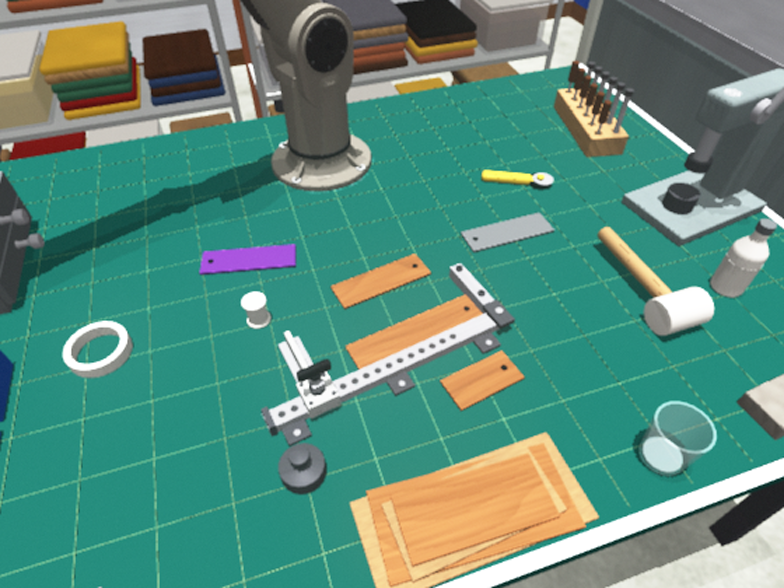

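The pictures show the long pattern in the jig, at (271,205) in top pixels. Its butt end is at the fence on the left. The guide, with its black T-handle at (354,161), is on the right, and the spool and weight stand clear of the guide's path.

```bash
python3 - <<'E'
from h import *
ps={n:viewer.grab_frame(n) for n in("top","scene")}
def box(d): v,u=np.nonzero(d["pixels"]); return cv2.boxPoints(cv2.minAreaRect(np.c_[u,v].astype(np.float32)))
for n,p in ps.items():
    d=viewer.trace(p,"long_pattern")[0]; w=toworld(p,box(d),.006)
    print(n,"long",np.round(w[:,:2],4).tolist())
    for t,z in(("spool",.05),("weight",.04)):
        for d in viewer.trace(p,t)[:2]:
            v,u=np.nonzero(d["pixels"]); print(n,t,toworld(p,[u.mean(),v.mean()],z/2)[0].round(3))
    # handle: dark pixels
    c={"top":(335,150,375,175),"scene":(200,245,245,280)}[n]
    im=p["pixels"][c[1]:c[3],c[0]:c[2]].astype(int)
    m=(im.max(2)<60).astype(np.uint8); k,l,s,ce=cv2.connectedComponentsWithStats(m); i=1+np.argmax(s[1:,4])
    v,u=np.nonzero(l==i); b=cv2.minAreaRect(np.c_[u+c[0],v+c[1]].astype(np.float32)); print(n,"handle",b,s[i])
    print("  at .088/.097",toworld(p,b[0],.088).round(4),toworld(p,b[0],.097).round(4), 'ends', toworld(p,cv2.boxPoints(b),.097)[:,:2].round(3).tolist())
E
```

```text
top long [[0.6158, 0.1987], [0.6952, -0.2357], [0.5198, -0.2649], [0.4404, 0.164]]
top spool [ 0.437 -0.219  0.025]
top weight [ 0.734 -0.2    0.02 ]
top handle ((353.5689392089844, 160.6724090576172), (7.613508701324463, 22.097745895385742), 68.19859313964844) [  8   4  22  14 100]
  at .088/.097 [[ 0.6352 -0.1542  0.088 ]] [[ 0.6336 -0.1531  0.097 ]] ends [[0.633, -0.128], [0.65, -0.173], [0.634, -0.178], [0.618, -0.134]]
scene long [[0.5457, -0.0862], [0.4961, 0.1583], [0.5562, 0.1524], [0.5991, -0.0824]]
scene spool [ 0.436 -0.216  0.025]
scene weight [ 0.74  -0.198  0.02 ]
scene handle ((224.4819793701172, 267.1016845703125), (7.558298110961914, 24.16364860534668), 66.37062072753906) [ 13  14  23  13 118]
  at .088/.097 [[ 0.6432 -0.1531  0.088 ]] [[ 0.6495 -0.1535  0.097 ]] ends [[0.645, -0.177], [0.636, -0.131], [0.654, -0.13], [0.662, -0.175]]
```

play_rows:
  commands:
    - [[-1,0.16,-0.1,0,0],[-1,0.32,-0.2,0,0],[-1,0.48,-0.3,0,0],[-1,0.64,-0.39,0,0],[-1,0.8,-0.49,0,0],[-1,0.95,-0.58,0,0],[-1,0.95,-0.58,0,0]]

```text
clock: 1.98
tcp_pos: [0.3446, -0.4778, 0.2316]
orientation: [-3.106, -0.457, -0.006]
contact_force: [1.0, 0.3, 0.8]
grip_width: 0.0859
gripper_force: 0.0
```

play_rows:
  commands:
    - [[-1,0.16,-0.1,0,0],[-1,0.32,-0.2,0,0],[-1,0.48,-0.3,0,0],[-1,0.64,-0.39,0,0],[-1,0.8,-0.49,0,0],[-1,0.95,-0.58,0,0],[-1,0.95,-0.58,0,0]]

```text
clock: 2.57
tcp_pos: [0.4939, -0.3127, 0.2316]
orientation: [-3.105, -0.457, -0.007]
contact_force: [0.8, -0.8, -0.0]
grip_width: 0.0855
gripper_force: 0.0
```

play_rows:
  commands:
    - [[-1,0.16,-0.1,0,0],[-1,0.32,-0.2,0,0],[-1,0.48,-0.3,0,0],[-1,0.64,-0.39,0,0],[-1,0.8,-0.49,0,0],[-1,0.95,-0.58,0,0],[-1,0.95,-0.58,0,0],[-1,0.95,-0.58,0,0]]

```text
clock: 3.23
tcp_pos: [0.6395, -0.1537, 0.2309]
orientation: [-3.109, -0.447, -0.0]
contact_force: [-0.6, -0.2, -1.0]
grip_width: 0.0851
gripper_force: 0.0
```

```bash
python3 - <<'E'
from h import *
o=get_obs(); print(o["clock"],o["joints"].round(2),o["tcp_pos"],o["orientation"])
p=viewer.grab_frame("wrist"); save(p,"w1.png",s=1.4); print({k:v for k,v in p.items() if k!="pixels"})
E
```

```text
3.2333 [ 0.29  0.46 -0.2   1.59  0.1   1.11 -1.22] [ 0.63950095 -0.15367938  0.23094658] [-3.10854442e+00 -4.46636104e-01 -4.68763242e-04]
{'fovy': 65.70646984690485, 'cx': 284.0672781707643, 'cy': 206.5528580807071, 'hand_eye': array([[-5.47431665e-04,  9.60860469e-01,  2.77032234e-01,
         6.96047314e-02],
       [ 9.99999848e-01,  5.07112912e-04,  2.17183504e-04,
         1.50802027e-04],
       [ 6.81964208e-05,  2.77032311e-01, -9.60860601e-01,
        -1.41628857e-01],
       [ 0.00000000e+00,  0.00000000e+00,  0.00000000e+00,
         1.00000000e+00]]), 'shot': 5}
```

View pics/w1.png

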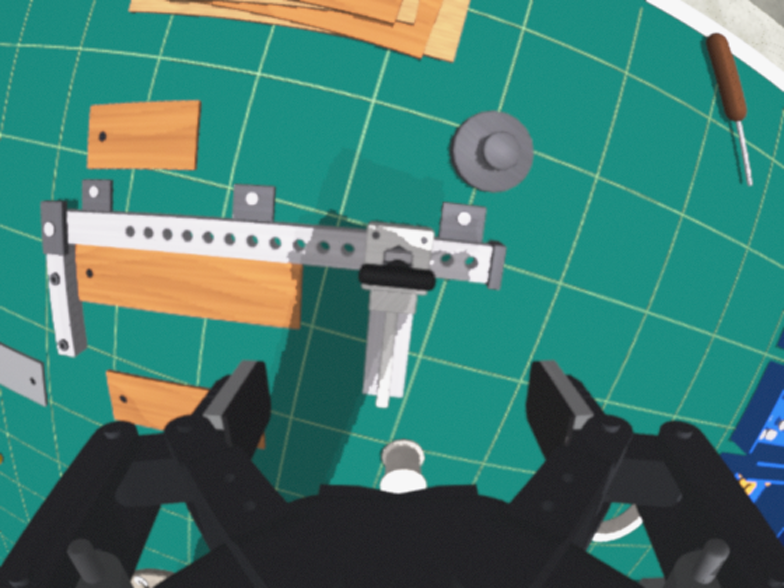

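The wrist view shows the black bar at (284,197) in full-resolution pixels. The pattern's free end runs from (214,188) to (213,234). The cutting edge's free corner is at (260,281).

```bash
cat >> h.py <<'E'
def wray(p,o,uv,z):
    uv=np.atleast_2d(uv).astype(float); H=np.array(p["hand_eye"]); T=R.from_rotvec(o["orientation"]).as_matrix()
    d=uv-[p["cx"],p["cy"]]; rr=np.hypot(*d.T)+1e-9; th=rr/f(p)
    c=np.c_[np.sin(th)*d[:,0]/rr,-np.sin(th)*d[:,1]/rr,-np.cos(th)]
    w=c@(T@H[:3,:3]).T; org=o["tcp_pos"]+T@H[:3,3]
    return org+w*((z-org[2])/w[:,2])[:,None]
E
python3 - <<'E'
from h import *
o=get_obs(); p=viewer.grab_frame("wrist")
im=p["pixels"].astype(int)
c=(240,170,330,215); m=(im[c[1]:c[3],c[0]:c[2]].max(2)<50).astype(np.uint8); k,l,s,ce=cv2.connectedComponentsWithStats(m); i=1+np.argmax(s[1:,4])
v,u=np.nonzero(l==i); b=cv2.minAreaRect(np.c_[u+c[0],v+c[1]].astype(np.float32)); print("bar",b,wray(p,o,b[0],.088).round(4),wray(p,o,b[0],.094).round(4))
for z in(.088,.097):print(wray(p,o,cv2.boxPoints(b),z)[:,:2].round(4).tolist())
g=lambda a,z:wray(p,o,np.array(a)/1.4,z)[:,:2].round(4)
ye=g([(300,262),(299,328)],.006); print("end",ye.tolist())
fe=g([(78,250),(77,302)],.006); print("butt",fe.tolist(),"len",np.linalg.norm(ye-fe,axis=1))
ed=g([(364,394),(370,315)],.007); print("edge",ed.tolist())
h=g([(129,231),(347,249)],.018);print("holes",h.tolist()); h=g([(129,231),(347,249),(447,259),(471,262)],.018)
d=(h[0]-h[2]);d=d/np.linalg.norm(d);print("dir",d,np.degrees(np.arctan2(-d[0],d[1])),"hole y",(h@d).round(4), "end",(ye@d).round(4),"edge",(ed@d).round(4),"butt",(fe@d).round(4),"bar",wray(p,o,b[0],.092)[:,:2]@d)
E
```

```text
bar ((280.7984619140625, 192.9159698486328), (53.52414321899414, 17.98051643371582), 5.5275397300720215) [[ 0.6378 -0.1534  0.088 ]] [[ 0.6392 -0.1531  0.094 ]]
[[0.6251, -0.131], [0.6416, -0.1283], [0.6503, -0.1755], [0.6339, -0.1789]]
[[0.6277, -0.1312], [0.6436, -0.1286], [0.6521, -0.1743], [0.6362, -0.1776]]
end [[0.6036, -0.0812], [0.5455, -0.0932]]
butt [[0.5547, 0.1468], [0.4994, 0.1445]] len [0.23318493 0.2421291 ]
edge [[0.4994, -0.1644], [0.5753, -0.15]]
holes [[0.5922, 0.0789], [0.6276, -0.1174]]
dir [-0.17806727  0.98401832] 10.257203833355952 hole y [-0.0278 -0.2273 -0.3075 -0.3271] end [-0.1874 -0.1888] edge [-0.2507 -0.25  ] butt [0.0457 0.0533] bar [-0.26445966]
```

play_rows:
  commands:
    - [[0,-0.007,-0.002,0.05,-0.078],[0,-0.007,-0.002,0.1,-0.156],[0,-0.007,-0.002,0.15,-0.234],[0,-0.007,-0.002,0.2,-0.312],[0,-0.007,-0.002,0.25,-0.39],[0,-0.007,-0.002,0.3,-0.469],[0,-0.007,-0.002,0.35,-0.547],[0,-0.007,-0.002,0.4,-0.625],[0,-0.007,-0.002,0.45,-0.703],[0,-0.007,-0.002,0.5,-0.781],[0,-0.007,-0.002,0.5,-0.859],[0,-0.007,-0.002,0.5,-0.938]]

```text
clock: 4.33
tcp_pos: [0.6352, -0.159, 0.1305]
orientation: [-2.005, -2.418, 0.004]
contact_force: [0.8, 0.1, 0.8]
grip_width: 0.0428
gripper_force: 0.0
```

play_rows:
  commands:
    - [[0,0,0,0,0],[0,0,0,0,0],[0,0,0,0,0]]

```text
clock: 4.58
tcp_pos: [0.6364, -0.1577, 0.1315]
orientation: [2.015, 2.41, -0.001]
contact_force: [-0.1, 1.2, 0.2]
grip_width: 0.0428
gripper_force: 0.0
```

```bash
python3 - <<'E'
from h import *
o=get_obs(); print(o["clock"],o["joints"].round(2),o["tcp_pos"],o["orientation"],o["grip_width"])
T=R.from_rotvec(o["orientation"]).as_matrix();print(T.round(3),"y yaw",np.degrees(np.arctan2(T[1,1],T[0,1])))
p=viewer.grab_frame("wrist"); save(p,"w2.png",s=1.4)
E
```

```text
4.5833 [ 0.5   0.6  -0.51  1.66  0.34  0.97  0.06] [ 0.63643464 -0.15765305  0.13152805] [ 2.01481195e+00  2.40978097e+00 -7.62380908e-04] 0.04275943215862167
[[-0.177  0.984  0.   ]
 [ 0.984  0.177 -0.001]
 [-0.001 -0.    -1.   ]] y yaw 10.20217327265025
```

View pics/w2.png

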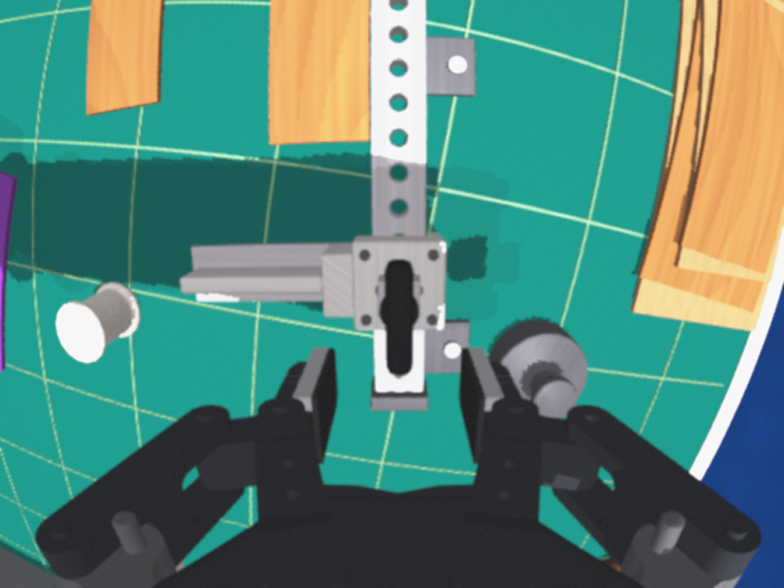

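```bash
python3 - <<'E'
from h import *
o=get_obs(); p=viewer.grab_frame("wrist")
c=(255,175,320,275); m=(p["pixels"][c[1]:c[3],c[0]:c[2]].max(2)<50).astype(np.uint8); k,l,s,ce=cv2.connectedComponentsWithStats(m); i=1+np.argmax(s[1:,4]);print(s[i])
v,u=np.nonzero(l==i);v+=c[1];u+=c[0]
T=R.from_rotvec(o["orientation"]).as_matrix()
for v0 in(v.min(),v.max()):
  uu=u[v==v0].mean()
  for z in(.079,.097): w=wray(p,o,[uu,v0],z)[0]; print(v0,z,w.round(4),"tool",(T.T@(w-o["tcp_pos"])).round(4))
E
```

```text
[  17   12   25   80 1430]
187 0.079 [ 0.6314 -0.1312  0.079 ] tool [ 0.0266 -0.0004  0.0525]
187 0.097 [ 0.6307 -0.1272  0.097 ] tool [ 0.0306 -0.0005  0.0345]
266 0.079 [ 0.641  -0.1838  0.079 ] tool [-0.027  -0.0004  0.0526]
266 0.097 [ 0.6394 -0.175   0.097 ] tool [-0.018  -0.0005  0.0346]
```

play_rows:
  commands:
    - [[0,0.022,-0.002,0.1,-0.006],[0,0.022,-0.002,0.2,-0.006],[0,0.022,-0.002,0.305,-0.006],[0,0.022,-0.002,0.305,-0.006],[0,0.022,-0.002,0.305,-0.006],[1,0.022,-0.002,0.305,-0.006],[1,0.022,-0.002,0.305,-0.006],[1,0.022,-0.002,0.305,-0.006],[1,0.022,-0.002,0.305,-0.006],[1,0.022,-0.002,0.305,-0.006],[1,0.022,-0.002,0.305,-0.006]]
  grip_force: 50

```text
clock: 5.6
tcp_pos: [0.6362, -0.1523, 0.072]
orientation: [1.997, 2.423, 0.001]
contact_force: [-2.5, -0.6, 5.9]
grip_width: 0.0114
gripper_force: 50.1
```

Gripped. Lifting 12 mm.

play_rows:
  commands:
    - [[1,0,0,-0.02,0],[1,0,0,-0.04,0],[1,0,0,-0.06,0],[1,0,0,-0.06,0],[1,0,0,-0.06,0]]

```text
clock: 6.02
tcp_pos: [0.6358, -0.1522, 0.0821]
orientation: [1.997, 2.425, 0.0]
contact_force: [3.8, -0.6, -10.5]
grip_width: 0.0111
gripper_force: 48.7
```

play_rows:
  commands:
    - [[1,0,0,-0.006,0],[1,0,0,-0.006,0.07],[1,0,0,-0.006,0.14],[1,0,0,-0.006,0.21],[1,0,0,-0.006,0.28],[1,0,0,-0.006,0.35],[1,0,0,-0.006,0.42],[1,0,0,-0.006,0.42],[1,0,0,-0.006,0.42]]

```text
clock: 6.77
tcp_pos: [0.6364, -0.1519, 0.0834]
orientation: [2.674, 1.647, 0.002]
contact_force: [5.4, -0.1, -10.1]
grip_width: 0.011
gripper_force: 48.7
```

play_rows:
  commands:
    - [[1,0,0,0,0.07],[1,0,0,0,0.14],[1,0,0,0,0.21],[1,0,0,0,0.28],[1,0,0,0,0.35],[1,0,0,0,0.42],[1,0,0,0,0.49],[1,0,0,0,0.57],[1,0,0,0,0.57],[1,0,0,0,0.57],[1,0,0,0,0.57]]

```text
clock: 7.68
tcp_pos: [0.6367, -0.1514, 0.0835]
orientation: [-3.124, -0.328, -0.003]
contact_force: [4.7, -0.8, -8.6]
grip_width: 0.0113
gripper_force: 48.8
```

```bash
python3 - <<'E'
from h import *
o=get_obs(); print(o["joints"].round(2),o["tcp_pos"],o["contact_force"],o["moment"],o["grip_width"])
T=R.from_rotvec(o["orientation"]).as_matrix();print("y yaw",np.degrees(np.arctan2(T[1,1],T[0,1])),T.round(3))
p=viewer.grab_frame("wrist"); save(p,"w3.png",s=1.4)
E
```

```text
[ 0.22  0.6  -0.11  1.72  0.09  0.82 -1.29] [ 0.63673466 -0.15142916  0.08347954] [ 4.74599332 -0.81191113 -8.59868309] [-0.36832166 -1.30451219 -0.04860005] 0.01129550399200029
y yaw -78.00865631119093 [[ 0.978  0.208  0.002]
 [ 0.208 -0.978  0.   ]
 [ 0.002  0.    -1.   ]]
```

View pics/w3.png

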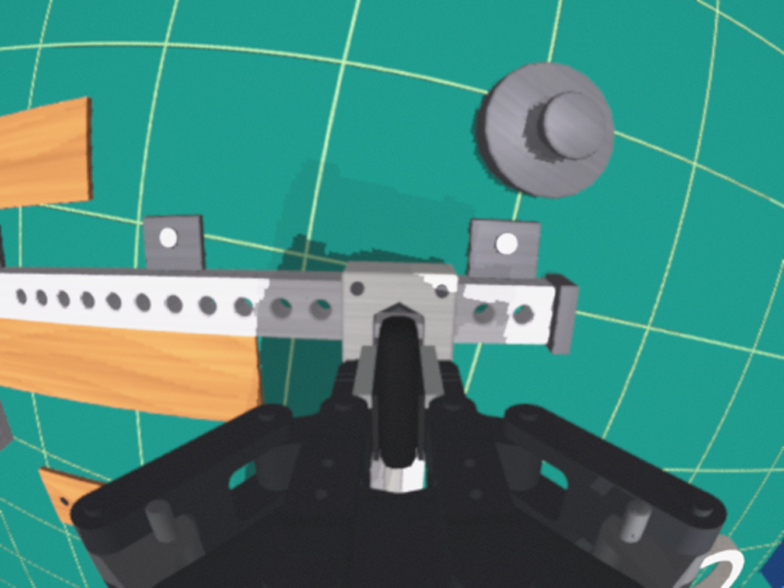

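The bar is now square to the rail and held by the fingers. I'll slide the guide 60 mm toward the head while holding the handle.

play_rows:
  commands:
    - [[1,0.001,-0.03,0,0],[1,0.001,-0.06,0,0],[1,0.002,-0.1,0,0],[1,0.003,-0.14,0,0],[1,0.004,-0.18,0,0],[1,0.005,-0.22,0,0],[1,0.006,-0.26,0,0],[1,0.006,-0.28,0,0],[1,0.006,-0.3,0,0],[1,0.006,-0.3,0,0],[1,0.006,-0.3,0,0]]

```text
clock: 8.65
tcp_pos: [0.6259, -0.0929, 0.0838]
orientation: [3.124, 0.328, 0.005]
contact_force: [5.7, -1.4, -9.8]
grip_width: 0.0109
gripper_force: 49.0
```

```bash
python3 - <<'E'
from h import *
o=get_obs(); print(o["joints"].round(2),o["tcp_pos"],o["contact_force"],o["moment"],o["grip_width"])
w=o["tcp_pos"]-[.63673,-.15143,.08348]; print("moved",np.hypot(w[0],w[1]),np.degrees(np.arctan2(-w[0],w[1])))
p=viewer.grab_frame("wrist"); save(p,"w4.png",s=1.4)
E
```

```text
[ 0.14  0.57 -0.12  1.77  0.09  0.8  -1.39] [ 0.6259392  -0.09290718  0.08382577] [ 5.65986988 -1.3898246  -9.79716246] [-0.51684838 -1.46982615 -0.00823721] 0.010879798574776082
moved 0.059509342996171215 10.44720888435093
```

View pics/w4.png

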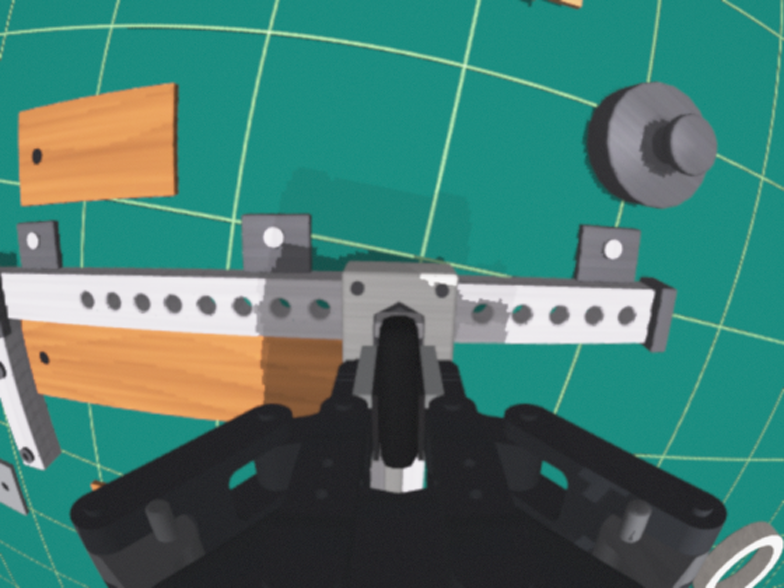

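The guide has moved three holes (five now show to its right, two before) and sits at the pattern's end. Now I'll twist back.

play_rows:
  commands:
    - [[1,0,0,0,-0.075],[1,0,0,0,-0.15],[1,0,0,0,-0.225],[1,0,0,0,-0.3],[1,0,0,0,-0.375],[1,0,0,0,-0.45],[1,0,0,0,-0.525],[1,0,0,0,-0.6],[1,0,0,0,-0.675],[1,0,0,0,-0.75],[1,0,0,0,-0.825],[1,0,0,0,-0.9]]

```text
clock: 9.7
tcp_pos: [0.6248, -0.092, 0.0834]
orientation: [-2.156, -2.285, -0.002]
contact_force: [4.0, 0.8, -9.6]
grip_width: 0.0113
gripper_force: 49.1
```

play_rows:
  commands:
    - [[1,0,0,0,-0.05],[1,0,0,0,-0.086],[1,0,0,0,-0.086],[1,0,0,0,-0.086],[1,0,0,0,-0.086]]

```text
clock: 10.12
tcp_pos: [0.6246, -0.0921, 0.0835]
orientation: [-2.006, -2.417, -0.002]
contact_force: [4.2, 2.8, -10.9]
grip_width: 0.011
gripper_force: 49.0
```

```bash
python3 - <<'E'
from h import *
o=get_obs(); print(o["clock"],o["joints"].round(2),o["tcp_pos"],o["contact_force"],o["moment"],o["grip_width"])
T=R.from_rotvec(o["orientation"]).as_matrix();print("y yaw",np.degrees(np.arctan2(T[1,1],T[0,1])))
w=o["tcp_pos"]-[.6362,-.1523,.08348]; print("moved",np.hypot(w[0],w[1]),np.degrees(np.arctan2(-w[0],w[1])))
E
```

```text
10.1167 [ 0.41  0.62 -0.5   1.75  0.37  0.86 -0.07] [ 0.62464402 -0.09207361  0.08345345] [  4.21608194   2.76444271 -10.92963332] [ 0.62894529 -1.14169723 -0.02128231] 0.01097010867446382
y yaw 10.62993001821527
moved 0.061325029003175664 10.861657816292597
```

play_rows:
  commands:
    - [[1,0,0,0.015,0],[1,0,0,0.03,0],[1,0,0,0.045,0],[1,0,0,0.06,0],[1,0,0,0.06,0],[1,0,0,0.06,0]]

```text
clock: 10.62
tcp_pos: [0.6249, -0.0929, 0.0722]
orientation: [2.005, 2.418, 0.001]
contact_force: [2.9, 3.1, -1.5]
grip_width: 0.011
gripper_force: 50.3
```

play_rows:
  commands:
    - [[0,0,0,0,0],[0,0,0,0,0],[0,0,0,0,0],[0,0,0,0,0],[0,0,0,0,0],[0,0,0,-0.15,0],[0,0,0,-0.3,0],[0,0,0,-0.45,0],[0,0,0,-0.5,0],[0,0,0,-0.5,0],[0,0,0,-0.5,0]]

```text
clock: 11.53
tcp_pos: [0.6243, -0.0934, 0.1714]
orientation: [2.005, 2.418, -0.0]
contact_force: [0.2, 0.2, -1.0]
grip_width: 0.0427
gripper_force: 0.0
```

```bash
python3 - <<'E'
from h import *
o=get_obs(); print(o["clock"],o["tcp_pos"],o["contact_force"])
p=viewer.grab_frame("wrist"); save(p,"w5.png",s=1.4)
q=viewer.grab_frame("scene"); save(q,"s5.png",(170,170,390,330),3.5)
E
```

```text
11.5333 [ 0.62426604 -0.09337784  0.17144817] [ 0.19535564  0.15939537 -0.99395915]
```

View pics/w5.png

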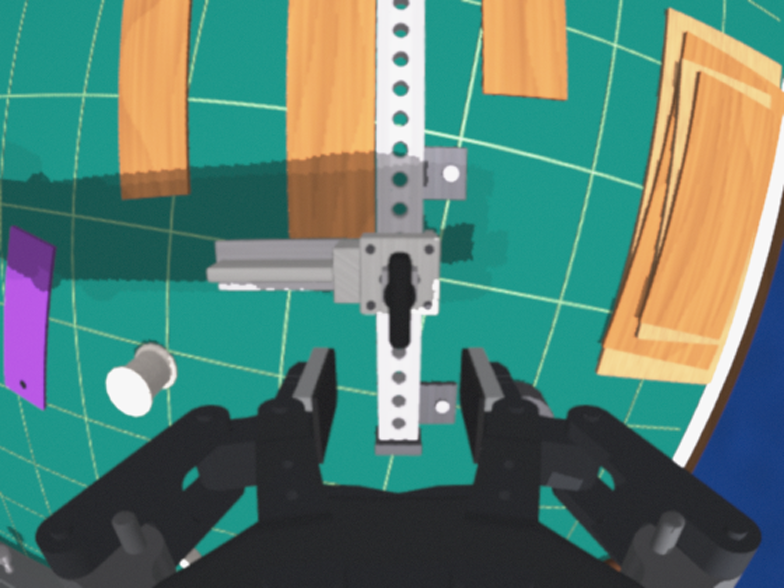

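View pics/s5.png

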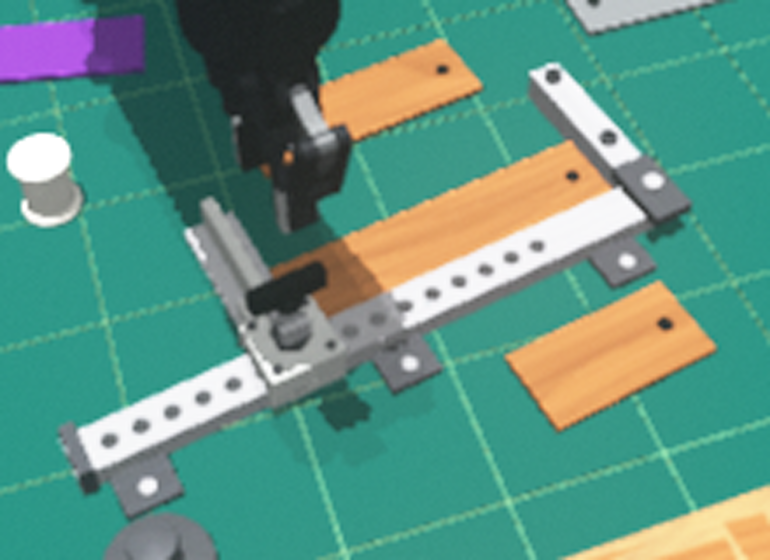

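```bash
python3 - <<'E'
from h import *
o=get_obs(); p=viewer.grab_frame("wrist"); q=viewer.grab_frame("scene")
def bar(im,c):
    m=(im[c[1]:c[3],c[0]:c[2]].max(2)<50).astype(np.uint8); k,l,s,ce=cv2.connectedComponentsWithStats(m); i=1+np.argmax(s[1:,4]); v,u=np.nonzero(l==i); return cv2.minAreaRect(np.c_[u+c[0],v+c[1]].astype(np.float32))
a=bar(p["pixels"],(262,172,310,258)); b=bar(q["pixels"],(235,240,268,262)); print(a,b)
for z in(.08,.088,.096,.104): print(z,wray(p,o,a[0],z)[0,:2].round(4),toworld(q,b[0],z)[0,:2].round(4))
E
```

```text
((287.0, 215.5), (67.0, 20.0), 90.0) ((252.00003051757812, 253.50001525878906), (9.838699340820312, 22.807889938354492), 63.43495178222656)
0.08 [ 0.6251 -0.0965] [ 0.623  -0.0918]
0.088 [ 0.6245 -0.094 ] [ 0.6287 -0.0929]
0.096 [ 0.624  -0.0915] [ 0.6345 -0.094 ]
0.104 [ 0.6235 -0.0891] [ 0.6402 -0.0952]
```

```bash
python3 -c "
from bench import r
print(r.hand_in())"
```

```text
the job is handed in; nothing more can be done
None
```

I set the jig to the long pattern and handed the job in: the guide moved 60 mm to the pattern's end, the plunger measured home with its handle in line with the rail, and the pattern, spares, spool and weight were left in place. The hand-in returned no verdict.

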